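Empty the counting scoop and return it to the scale

ROBOT

A 6-joint arm with a two-finger parallel gripper is mounted at the origin on the work surface. World frame = base frame: x ahead of the robot, y to its left, z up, the work surface at z = 0. Lengths are in m, angles in rad, forces in N, time in s.
With the tool pointing down it reaches from about 0.35 to 0.775 m from the base axis. Payload 7.3 kg.
Tool frame: the origin (TCP) lies on the front face of the gripper's body, between the roots of the fingers; the fingertips stand ahead of it and the grasp point (between the pads) lies 47 mm ahead of it (finger_overhang is the z of the fingertips in the tool frame, in m); z points along the fingers, y is the line along which they close (so a half turn about z gives the same grasp; the last joint's range is limited). The gripper opens to 92 mm and grips with 3 to 60 N. Pads are 19 mm wide; open, the fingers measure 130 mm over their backs; the gripper's body (75 mm by 190 mm) begins 47 mm behind the grasp point.
Start: joints at [-1.459, 0.342, 1.524, -0, 1.275, -0.146], TCP at [0.134, -0.508, 0.292] pointing down, gripper open.
Joint ranges: [-2.53, 2.53], [-0.77, 2.02], [0.04, 2.7], [-1, 4.14], [0.28, 2.66], [-3.11, 3.11]. Speed limits (rad/s): [2.57, 2.57, 3.14, 3.14, 3.14, 3.14].

INTERFACE

Orientations are given as [roll, pitch, yaw] about the fixed x, y, z axes, in that order (R = Rz(yaw) Ry(pitch) Rx(roll)).
In Python, from cell import * gives the robot as it stands. The module is installed in compiled form; this text tells all that it offers.
- The arm moves only by the tool arm_command, never from a script. Its argument "series" is a list of rows, each an object of numbers: "x", "y", "z": the shift along the tool's x, y, z in mm; "rx", "ry", "rz": the turn, a rotation vector about the tool's x, y, z in degrees. A call has 1 to 20 rows; each row is the pose to reach, as a shift and turn from the pose commanded when the call began, along the tool's axes at that moment; what a row does not reach only later rows make up. A row lasts 1/10 s, in which the tool goes at most 50 mm and 8.59 degrees, less where a joint would pass 70% of its speed; a pose out of reach is approached as far as the arm can. A call with a gripper value outside its range is refused whole. "hand" is the finger opening in mm, from 0 to 91.8, set as the call begins (left out, the last holds). The fingers move at their own pace and stop on an object; "squeeze" is the grip in N (left out, the last holds). Time passes only in rows, so rows that repeat a pose let the fingers close. It gives the time, the measured TCP pose, the force, the opening and the grip force at its end, in the units of the state.
- observe(): the state, without advancing time (a new reading comes with each control period).
- read_camera(name): name is "side" or "top" or "wrist"; returns a dict with "pixels" (420x560x3 uint8, blue, green, red), "K" (3x3 intrinsics, pixels), "rvec" (rotation vector, rad) and "tvec" (3), from world to camera coordinates, as OpenCV has them. Camera axes: x right, y down, z forward; pixel columns grow to the right and rows downward; lengths in m; the calibration is good to about 2 mm. A picture is of the moment at which its call begins. There is no depth.
- hand_in(): hands the job in; it is judged then, once.
Trained networks look in a picture, given as the dict that the camera call returned (one of the last four; its "shot" number tells which), for a name from the list of things; names that differ only in an ending like _2 or _b are one class to them, and where a whole thing is asked for, a point or a joint stands for the part that bears it (a point fixed in the world has none). Each returns a list of dicts, best first, with "confidence" (0 to 1); they miss things now and then, are a little off and sometimes report something else, mostly with a low value. They report only what shows in the picture. A call takes as long as a camera call. They do not tell look-alikes from the thing itself.
- boxes_of(picture, query): "point" ([x, y, z] in m, in world coordinates, good to about 4 mm: the middle of the surface that is visible of it).
- trace(picture, query): "pixels" (420x560 bool, what is visible of it).
- mark_of(picture, query): "point" ([x, y, z] in m, in world coordinates, good to about 4 mm: a listed point, or the origin of a listed thing).
The state is a dict: "time": time; "qpos": joint angles; "qvel": joint speeds; "joint_efforts": joint torques, N m; "tool_pos": TCP position; "tool_rot": TCP orientation; "contact_force": force on the tool from outside, world axes, zero at the start; "torque": the same for the moment, N m; "opening": finger opening in m; "grip_force": force on a finger pad.
Only numpy, scipy, OpenCV 4.12 (cv2) and the standard library are available. Lean on these libraries where they do the work, as an engineer would, in place of code of your own. Each camera call takes 0.05 s, during which the arm holds its last target. There are 200 camera calls.

TASK

Tip the blue scoop over the green tray so that all four white couplings slide out into that tray, and then stand the empty scoop upright in the middle of the scale's steel plate, setting it down gently, and let go. Leave the multimeter and the motor where they are.

Things in the scene. Friction and masses are not known exactly. Their poses are not given: they have to be found in the camera images.
- scoop: Blue open-topped scoop holding four white couplings; empty 0.14 to 0.24 kg. Origin: centre of its underside; z up, -x to its pouring front, which faces the robot within 0.5 rad. Floor 86 (x) x 64 (y), 4 thick; walls 3. Flat sides (outer faces y = +-32, grip here from above) and back (x = +43) 80 high. The front wall leans 38 degrees out from the foot (x -43, z 0) to the pouring lip (x -82, z 50).
- green_tray: Green plastic open tray, fixed to the table, 160 (x) x 180 (y) x 50 high, walls and floor about 4 thick. Origin: centre of the underside. Stands in one of three places in a row (left, middle, right), interchanged with the red tray and the scale; yaw within 0.2 rad.
- red_tray: Red plastic open tray of the same size and make (fixed), for rejects; to be left empty. Origin: centre of the underside.
- scale: Counting scale, fixed: grey housing 170 x 170 x 45 high with a square steel plate on top, 150 x 150, whose upper face is 55 above the table. Origin: centre of the underside; dark display and blue keys on the side facing -x.
- scale_plate (a point): Centre of the upper face of the scale's steel plate, 55 above the scale's origin.
- multimeter: Yellow multimeter lying on its back, loose, 150 (x) x 76 x 34 high, 0.35 kg. Origin: centre of the underside. Bystander.
- motor: Small geared motor lying down, loose, 145 long (x) x 50 wide x 50 high, 0.5 kg: aluminium gearbox cube, dark round motor, steel shaft to +x. Origin on its underside, below its axis, where gearbox and motor meet. Bystander.
- coupling0: White plastic shaft coupling, a stepped disc: flange 27 in diameter x 9 thick, hub 20 in diameter, 26 high in all, about 25 g (18 to 35). Origin: its middle; z along its axis. Starts inside the scoop, flange down on its floor.
- coupling1: White plastic shaft coupling, a stepped disc: flange 27 in diameter x 9 thick, hub 20 in diameter, 26 high in all, about 25 g (18 to 35). Origin: its middle; z along its axis. Starts inside the scoop, flange down on its floor.
- coupling2: White plastic shaft coupling, a stepped disc: flange 27 in diameter x 9 thick, hub 20 in diameter, 26 high in all, about 25 g (18 to 35). Origin: its middle; z along its axis. Starts inside the scoop, flange down on its floor.
- coupling3: White plastic shaft coupling, a stepped disc: flange 27 in diameter x 9 thick, hub 20 in diameter, 26 high in all, about 25 g (18 to 35). Origin: its middle; z along its axis. Starts inside the scoop, flange down on its floor.
Mind the look-alikes: they are no part of the job. There is more than one size of the green_tray; the job needs the smallest.

How it is judged:
On the way, in this order (a step that is already met when the one before it is completed fails the run):
1. The scoop is tipped, more than 50 degrees from upright, at the green tray (its origin within 200 mm of the tray's, seen from above) (angle between scoop's own z axis and vertical above 0.87 rad and horizontal distance between scoop and green_tray below 0.2 m), for 0.05 s.
2. All four couplings lie in the green tray (x of coupling0 in the frame of green_tray between -0.078 and 0.078 m and y of coupling0 in the frame of green_tray between -0.088 and 0.088 m and z of coupling0 in the frame of green_tray between 0 and 0.055 m and x of coupling1 in the frame of green_tray between -0.078 and 0.078 m and y of coupling1 in the frame of green_tray between -0.088 and 0.088 m and z of coupling1 in the frame of green_tray between 0 and 0.055 m and x of coupling2 in the frame of green_tray between -0.078 and 0.078 m and y of coupling2 in the frame of green_tray between -0.088 and 0.088 m and z of coupling2 in the frame of green_tray between 0 and 0.055 m and x of coupling3 in the frame of green_tray between -0.078 and 0.078 m and y of coupling3 in the frame of green_tray between -0.088 and 0.088 m and z of coupling3 in the frame of green_tray between 0 and 0.055 m), for 0.2 s.
At the end, for the whole second after the job is handed in: All four couplings are at rest in the green tray (centres inside its walls and less than 55 mm above its underside), and the scoop stands upright (within 0.08 rad), released and at rest, on the scale's plate (underside within 4 mm of the plate's face), its origin within 35 mm of the plate's centre (all of step 2 and angle between scoop's own z axis and vertical below 0.08 rad and horizontal distance between scoop and scale_plate below 0.035 m and z of scoop in the frame of scale_plate between -0.004 and 0.004 m and linear speed of scoop below 0.02 m/s and angular speed of scoop below 0.2 rad/s and linear speed of each of coupling0, coupling1, coupling2, coupling3 below 0.03 m/s); the robot touches nothing.
It fails at once if The multimeter is moved by more than 30 mm (distance of multimeter from where it was at the start of the episode above 0.03 m).
It fails at once if The motor is moved by more than 30 mm (distance of motor from where it was at the start of the episode above 0.03 m).
It fails at once if The scoop hits the scale with more than 60 N (it is to be set down gently) (contact force between scoop and scale above 60 N).
It also fails if it takes over 53 s, if anything falls off the work surface, if the arm or the gripper's body presses on something with over 40 N, if the wrist force passes 120 N, or if a joint passes its speed limit or range.

## Working session

There is one attempt and no reset: what is moved stays moved. The work goes in short steps, Python scripts to look and compute and a tool call to move; the robot and the scene stay as the last step left them, time stands still between calls to the robot, and variables do not carry over. Pictures are saved under pics/ and viewed, at most 10 in all, crops included, and the job is handed in when it is done.

Besides the shell and the picture viewer there is one more tool, called after ">>>" as name(argument=value, ...) on one line, values as JSON. arm_command: Moves the arm, as the interface text tells. Its arguments: {"type":"object","properties":{"series":{"type":"array"},"hand":{"type":"number"},"squeeze":{"type":"number"}},"required":["series"]}

```bash
mkdir -p pics; cat > h.py <<'E'
from cell import *
import numpy as np, cv2
from scipy.spatial.transform import Rotation as R
def ray(p,uv):
    K=p["K"];Rm=cv2.Rodrigues(np.array(p["rvec"],float))[0];t=np.array(p["tvec"],float).ravel()
    d=Rm.T@np.linalg.inv(K)@np.array([uv[0],uv[1],1.]);return -Rm.T@t,d
def atz(p,uv,z):
    c,d=ray(p,uv);return c+d*(z-c[2])/d[2]
def proj(p,X):
    return cv2.projectPoints(np.array(X,float).reshape(-1,1,3),np.array(p["rvec"],float),np.array(p["tvec"],float),p["K"],None)[0].reshape(-1,2)
def tri(p,u,q,v):
    A=[];b=[]
    for a,w in((p,u),(q,v)):
        c,d=ray(a,w);d=d/np.linalg.norm(d);M=np.eye(3)-np.outer(d,d);A.append(M);b.append(M@c)
    return np.linalg.solve(sum(A),sum(b))
E
cat > a.py <<'E'
from h import *
np.set_printoptions(precision=3,suppress=True)
s=observe();print(s["time"],s["tool_pos"],s["tool_rot"])
for n in("top","side"):
    p=read_camera(n);cv2.imwrite(f"pics/{n}0.png",p["pixels"])
    for q in("scoop","green_tray","red_tray","scale","scale_plate","multimeter","motor","coupling0"):
        for r in mark_of(p,q):
            print(n,q,np.array(r["point"]),round(r["confidence"],2), proj(p,r["point"])[0].round())
E
python3 a.py
```

```text
0.0 [ 0.134 -0.507  0.292] [-3.14  -0.     0.258]
top scoop [ 0.453  0.006 -0.   ] 0.9 [306. 227.]
top green_tray [ 0.605  0.599 -0.003] 0.93 [107. 178.]
top green_tray [0.577 0.301 0.001] 0.92 [206. 186.]
top green_tray [0.3   0.234 0.001] 0.76 [229. 279.]
top red_tray [ 0.635 -0.017  0.002] 0.89 [313. 165.]
top scale [ 0.582 -0.309 -0.002] 0.69 [411. 182.]
top scale_plate [ 0.59  -0.309  0.058] 0.56 [416. 177.]
top multimeter [ 0.419 -0.44  -0.001] 0.97 [457. 237.]
top motor [ 0.415  0.436 -0.   ] 0.75 [161. 241.]
top motor [ 0.577  0.306 -0.002] 0.33 [205. 186.]
top coupling0 [0.469 0.024 0.019] 0.64 [300. 221.]
top coupling0 [ 0.439 -0.011  0.016] 0.6 [312. 231.]
top coupling0 [0.436 0.018 0.015] 0.59 [302. 232.]
side scoop [ 0.453  0.006 -0.001] 0.58 [295. 217.]
side green_tray [ 0.299  0.232 -0.001] 0.96 [322. 265.]
side green_tray [ 0.576  0.302 -0.002] 0.88 [234. 264.]
side green_tray [0.604 0.598 0.005] 0.55 [185. 331.]
side red_tray [ 0.638 -0.017 -0.002] 0.59 [249. 206.]
side scale [ 0.589 -0.308 -0.   ] 0.67 [283. 168.]
side scale_plate [ 0.589 -0.308  0.054] 0.87 [283. 157.]
side multimeter [ 0.415 -0.442  0.002] 0.76 [330. 158.]
side motor [ 0.419  0.439 -0.001] 0.71 [266. 304.]
```

```bash
python3 -c "
import cv2
a=cv2.imread('pics/top0.png');cv2.imwrite('pics/topc.png',cv2.resize(a[110:330,60:500],None,fx=1.8,fy=1.8,interpolation=cv2.INTER_CUBIC))"
```

```text
(no output)
```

View pics/topc.png

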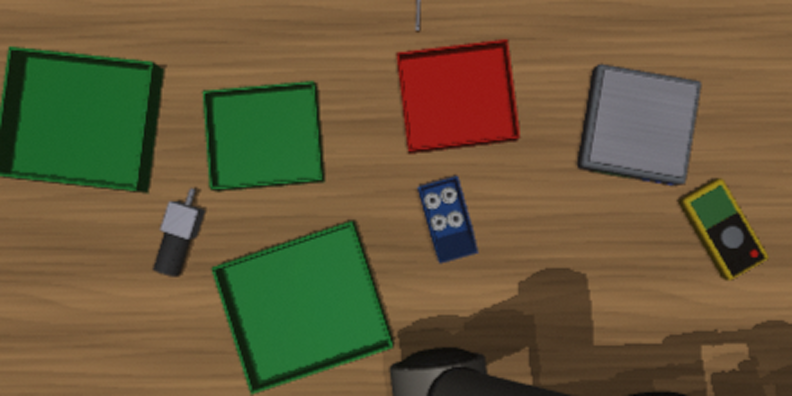

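View pics/side0.png

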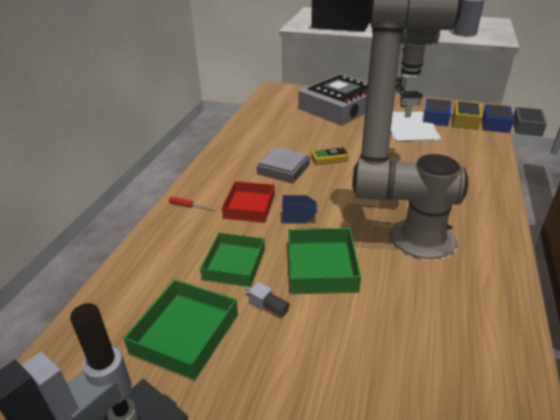

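The top crop shows the smallest green tray at about (264,136), the scoop at (447,220) with its lip towards the robot, and the scale at (640,125). The other two green trays are larger. Next I'll fit the yaws to the masks.

```bash
cat > fit.py <<'E'
from h import *
from scipy.optimize import minimize
np.set_printoptions(precision=4,suppress=True)
def bx(a,b,h,z0=0): return [[x,y,z] for x in(-a,a) for y in(-b,b) for z in(z0,h)]
SC=[[x,y,z] for y in(-.032,.032) for x,z in((-.043,0),(.043,0),(.043,.08),(-.082,.05),(-.043,.08))]
M={"scoop":SC,"green_tray":bx(.08,.09,.05),"scale":bx(.085,.085,.045)+bx(.075,.075,.055,.045)}
G={"scoop":(.453,.006,.25),"green_tray":(.577,.301,.1),"scale":(.588,-.308,-.2)}
def fit(ps,n,g,m):
    ms=[]
    for p in ps:
        best=[r["pixels"] for r in trace(p,n)]
        u=proj(p,[g[0],g[1],.02])[0]
        b=min(best,key=lambda k:np.hypot(*(np.argwhere(k).mean(0)[::-1]-u))) if best else None
        if b is not None: ms.append((p,b))
    def hull(p,v):
        c,s=np.cos(v[2]),np.sin(v[2]);X=np.array(m);W=np.c_[c*X[:,0]-s*X[:,1]+v[0],s*X[:,0]+c*X[:,1]+v[1],X[:,2]]
        return cv2.convexHull(proj(p,W).astype(np.float32))
    def cost(v):
        t=0
        for p,b in ms:
            k=np.zeros(b.shape,np.uint8);cv2.fillConvexPoly(k,np.round(hull(p,v)*16).astype(np.int32),1,cv2.LINE_AA,4)
            t+=1-(b&(k>0)).sum()/(b|(k>0)).sum()
        return t/len(ms)
    rs=[minimize(cost,[g[0],g[1],y],method="Nelder-Mead",options=dict(initial_simplex=[[g[0],g[1],y],[g[0]+.01,g[1],y],[g[0],g[1]+.01,y],[g[0],g[1],y+.15]])) for y in (g[2]-.2,g[2],g[2]+.2)]
    r=min(rs,key=lambda r:r.fun);return r.x,r.fun,len(ms)
if __name__=="__main__":
    a,b=read_camera("top"),read_camera("side")
    for n in M:
        print(n,"top",*fit([a],n,G[n],M[n]));print(n,"side",*fit([b],n,G[n],M[n]));print(n,"both",*fit([a,b],n,G[n],M[n]))
E
python3 fit.py
```

```text
scoop top [0.4545 0.0034 0.2624] 0.2981651376146789 1
scoop side [0.4571 0.0044 0.289 ] 0.12798264642082424 1
scoop both [0.4564 0.0035 0.2572] 0.21904370854682048 2
green_tray top [0.5755 0.2966 0.0765] 0.027747844827586188 1
green_tray side [0.5736 0.3029 0.1011] 0.039970930232558155 1
green_tray both [0.5755 0.2976 0.0875] 0.050755905013098845 2
scale top [ 0.5866 -0.3124 -0.18  ] 0.031193137509747837 1
scale side [ 0.5865 -0.3048 -0.1011] 0.08138711960368006 1
scale both [ 0.5869 -0.3105 -0.1806] 0.06537835096678057 2
```

```bash
cat >> h.py <<'E'
def rel(pos,Rt):
    s=observe();R0=R.from_euler("xyz",s["tool_rot"])
    return (R0.inv().apply(np.array(pos)-s["tool_pos"])*1000).round(1),np.degrees((R0.inv()*Rt).as_rotvec()).round(2)
def down(yaw): return R.from_euler("xyz",[np.pi,0,yaw])
E
python3 -c "
from h import *
print(rel([.45,.004,.292],down(.26)))
import cell;print([k for k in dir(cell) if not k.startswith('_')], getattr(cell,'finger_overhang',None))"
```

```text
(array([ 4.361e+02, -4.141e+02,  2.000e-01]), array([ 0.  ,  0.  , -0.13]))
['IKError', 'boxes_of', 'finger_overhang', 'hand_in', 'mark_of', 'observe', 'read_camera', 'trace'] 0.0655
```

>>> arm_command(series=[{"x":30,"y":-29},{"x":65,"y":-62},{"x":101,"y":-96},{"x":137,"y":-130},{"x":173,"y":-164},{"x":208,"y":-198},{"x":244,"y":-232},{"x":280,"y":-266},{"x":315,"y":-299},{"x":351,"y":-333},{"x":387,"y":-367},{"x":415,"y":-394},{"x":430,"y":-408},{"x":436,"y":-414},{"x":436,"y":-414},{"x":436,"y":-414}], hand=91.8)

```text
invalid input
```

```bash
python3 - <<'E'
from fit import *
s=observe();print(s["time"],s["tool_pos"],s["tool_rot"],s["qpos"])
w=read_camera("wrist");t=read_camera("side")
for p,n in((w,"w"),(t,"s")):
    for q in ("scoop","coupling0"):
        for r in mark_of(p,q): print(n,q,np.array(r["point"]),r["confidence"])
im=w["pixels"].copy()
X=np.array(SC)
for v,c in(([.4564,.0035,.257],(0,255,255)),):
    C,S=np.cos(v[2]),np.sin(v[2]);W=np.c_[C*X[:,0]-S*X[:,1]+v[0],S*X[:,0]+C*X[:,1]+v[1],X[:,2]]
    for u in proj(w,W): cv2.circle(im,tuple(int(k) for k in u),3,c,-1)
cv2.imwrite("pics/w1.png",im)
E
```

```text
1.6 [ 0.1339 -0.5077  0.2922] [3.1415 0.     0.2578] [-1.459   0.342   1.5241  0.      1.2754 -0.146 ]
s scoop [ 0.4545  0.0058 -0.0026] 0.56
```

View pics/w1.png

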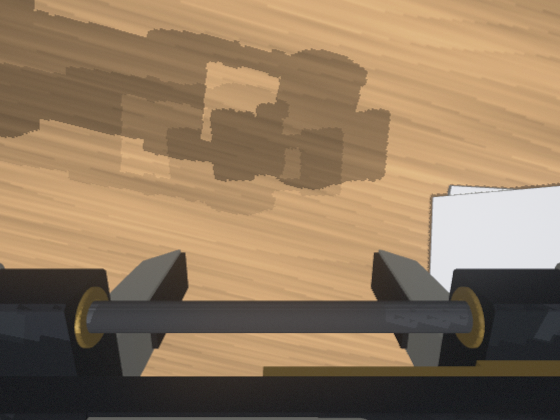

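The wrist picture shows only bare table, because the call was refused and the arm never moved. I'll retry without the hand value.

>>> arm_command(series=[{"x":30,"y":-29},{"x":65,"y":-62},{"x":101,"y":-96},{"x":137,"y":-130},{"x":173,"y":-164},{"x":208,"y":-198},{"x":244,"y":-232},{"x":280,"y":-266},{"x":315,"y":-299},{"x":351,"y":-333},{"x":387,"y":-367},{"x":415,"y":-394},{"x":430,"y":-408},{"x":436,"y":-414},{"x":436,"y":-414},{"x":436,"y":-414}])

```text
invalid input
```

>>> arm_command(series=[{"x":30,"y":-29,"z":0,"rx":0,"ry":0,"rz":0}])

```text
time: 2.0
tool_pos: [0.1542, -0.4744, 0.2919]
tool_rot: [3.14, 0.001, 0.254]
contact_force: [2.0, 0.3, 0.8]
opening: 0.092
grip_force: 0.0
```

>>> arm_command(series=[{"x":36,"y":-34,"z":0,"rx":0,"ry":0,"rz":0},{"x":72,"y":-68,"z":0,"rx":0,"ry":0,"rz":0},{"x":107,"y":-102,"z":0,"rx":0,"ry":0,"rz":0},{"x":143,"y":-136,"z":0,"rx":0,"ry":0,"rz":0},{"x":179,"y":-170,"z":0,"rx":0,"ry":0,"rz":0},{"x":215,"y":-204,"z":0,"rx":0,"ry":0,"rz":0},{"x":250,"y":-237,"z":0,"rx":0,"ry":0,"rz":0},{"x":286,"y":-271,"z":0,"rx":0,"ry":0,"rz":0},{"x":322,"y":-305,"z":0,"rx":0,"ry":0,"rz":0},{"x":358,"y":-339,"z":0,"rx":0,"ry":0,"rz":0},{"x":385,"y":-365,"z":0,"rx":0,"ry":0,"rz":0},{"x":400,"y":-380,"z":0,"rx":0,"ry":0,"rz":0},{"x":406,"y":-385,"z":0,"rx":0,"ry":0,"rz":0},{"x":406,"y":-385,"z":0,"rx":0,"ry":0,"rz":0}])

```text
time: 3.4
tool_pos: [0.4501, 0.0042, 0.2921]
tool_rot: [3.141, 0.0, 0.259]
contact_force: [-0.6, -0.1, -0.0]
opening: 0.092
grip_force: 0.0
```

```bash
cat > look.py <<'E'
from fit import *
s=observe();print(s["time"],s["tool_pos"],s["tool_rot"],np.array(s["qpos"]))
w=read_camera("wrist")
for q in ("scoop","coupling0"):
    for r in mark_of(w,q): print(q,np.array(r["point"]),r["confidence"])
im=w["pixels"].copy()
X=np.array(SC);v=[.4564,.0035,.257]
C,S=np.cos(v[2]),np.sin(v[2]);W=np.c_[C*X[:,0]-S*X[:,1]+v[0],S*X[:,0]+C*X[:,1]+v[1],X[:,2]]
print(proj(w,W))
for u in proj(w,W): cv2.circle(im,tuple(int(k) for k in u),3,(0,255,255),-1)
cv2.imwrite("pics/w2.png",im)
E
python3 look.py
```

```text
3.4 [0.4501 0.0042 0.2921] [3.1414 0.0003 0.2594] [-0.161   0.2049  1.7159 -0.0003  1.221   1.1505]
scoop [ 0.4522  0.0065 -0.0006] 0.83
coupling0 [ 0.4366 -0.0126  0.0158] 0.95
coupling0 [0.4671 0.0274 0.0158] 0.93
coupling0 [0.4373 0.0151 0.0164] 0.92
coupling0 [0.4786 0.0006 0.0173] 0.6
[[307.7415 208.0333]
 [309.8968 131.0311]
 [317.9297 138.7229]
 [310.5723 258.0018]
 [314.6398 233.2258]
 [251.627  207.9173]
 [249.9906 130.871 ]
 [242.7423 138.5265]
 [248.8889 257.8986]
 [245.3305 233.0963]]
```

View pics/w2.png

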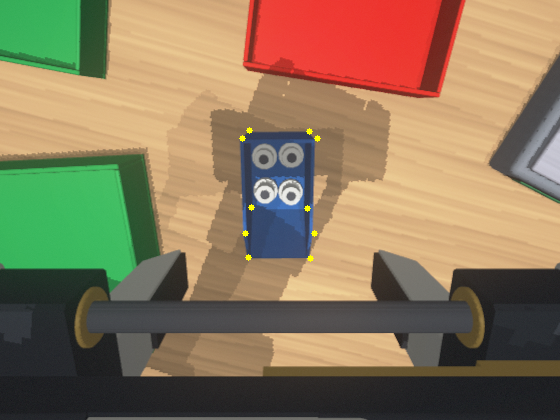

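The wrist picture shows the model corners (yellow) lying right on the scoop: rim at (242–318,138), lip at (249–310,258). The pose is confirmed in height as well, so I'll go down and grip.

>>> arm_command(series=[{"x":6,"y":2,"z":30,"rx":0,"ry":0,"rz":0},{"x":6,"y":2,"z":65,"rx":0,"ry":0,"rz":0},{"x":6,"y":2,"z":100,"rx":0,"ry":0,"rz":0},{"x":6,"y":2,"z":135,"rx":0,"ry":0,"rz":0},{"x":6,"y":2,"z":165,"rx":0,"ry":0,"rz":0},{"x":6,"y":2,"z":183,"rx":0,"ry":0,"rz":0},{"x":6,"y":2,"z":190,"rx":0,"ry":0,"rz":0},{"x":6,"y":2,"z":192,"rx":0,"ry":0,"rz":0},{"x":6,"y":2,"z":192,"rx":0,"ry":0,"rz":0}])

```text
time: 4.45
tool_pos: [0.4566, 0.0029, 0.1008]
tool_rot: [3.141, -0.001, 0.257]
contact_force: [-0.3, 0.8, 0.4]
opening: 0.0918
grip_force: 0.0
```

>>> arm_command(series=[{"x":0,"y":0,"z":0,"rx":0,"ry":0,"rz":0},{"x":0,"y":0,"z":0,"rx":0,"ry":0,"rz":0},{"x":0,"y":0,"z":0,"rx":0,"ry":0,"rz":0},{"x":0,"y":0,"z":0,"rx":0,"ry":0,"rz":0},{"x":0,"y":0,"z":0,"rx":0,"ry":0,"rz":0},{"x":0,"y":0,"z":0,"rx":0,"ry":0,"rz":0},{"x":0,"y":0,"z":0,"rx":0,"ry":0,"rz":0},{"x":0,"y":0,"z":0,"rx":0,"ry":0,"rz":0}], hand=50, squeeze=40)

```text
time: 5.25
tool_pos: [0.4562, 0.0039, 0.1007]
tool_rot: [-3.141, -0.001, 0.258]
contact_force: [-1.0, 4.1, 6.2]
opening: 0.0635
grip_force: 40.0
```

>>> arm_command(series=[{"x":0,"y":0,"z":-5,"rx":0,"ry":0,"rz":0},{"x":0,"y":0,"z":-20,"rx":0,"ry":0,"rz":0},{"x":0,"y":0,"z":-45,"rx":0,"ry":0,"rz":0},{"x":0,"y":0,"z":-75,"rx":0,"ry":0,"rz":0},{"x":0,"y":0,"z":-105,"rx":0,"ry":0,"rz":0},{"x":0,"y":0,"z":-135,"rx":0,"ry":0,"rz":0},{"x":0,"y":0,"z":-160,"rx":0,"ry":0,"rz":0},{"x":0,"y":0,"z":-178,"rx":0,"ry":0,"rz":0},{"x":0,"y":0,"z":-185,"rx":0,"ry":0,"rz":0},{"x":0,"y":0,"z":-185,"rx":0,"ry":0,"rz":0}], squeeze=55)

```text
time: 6.25
tool_pos: [0.4563, 0.0033, 0.2856]
tool_rot: [3.141, -0.001, 0.258]
contact_force: [-0.4, 0.6, -4.2]
opening: 0.0637
grip_force: 55.0
```

```bash
python3 -c "
from h import *
print(rel([.604,.313,.285],down(.478)),observe()['time'])"
```

```text
(array([ 221.8, -261.8,    0.5]), array([  0.05,  -0.04, -12.62])) 6.25
```

>>> arm_command(series=[{"x":7,"y":-8,"z":0,"rx":0,"ry":0,"rz":-0.5},{"x":22,"y":-26,"z":0,"rx":0,"ry":0,"rz":-1.3},{"x":42,"y":-50,"z":0,"rx":0,"ry":0,"rz":-2.5},{"x":64,"y":-76,"z":0,"rx":0,"ry":0,"rz":-3.7},{"x":86,"y":-102,"z":0,"rx":0,"ry":0,"rz":-5},{"x":108,"y":-128,"z":0,"rx":0,"ry":0,"rz":-6.2},{"x":130,"y":-154,"z":0,"rx":0,"ry":0,"rz":-7.5},{"x":152,"y":-180,"z":0,"rx":0,"ry":0,"rz":-8.7},{"x":174,"y":-206,"z":0,"rx":0,"ry":0,"rz":-10},{"x":194,"y":-230,"z":0,"rx":0,"ry":0,"rz":-11},{"x":210,"y":-248,"z":0,"rx":0,"ry":0,"rz":-12},{"x":219,"y":-259,"z":0,"rx":0,"ry":0,"rz":-12.5},{"x":222,"y":-262,"z":0,"rx":0,"ry":0,"rz":-12.6},{"x":222,"y":-262,"z":0,"rx":0,"ry":0,"rz":-12.6}])

```text
time: 7.65
tool_pos: [0.6037, 0.314, 0.2831]
tool_rot: [-3.141, 0.003, 0.479]
contact_force: [0.5, 0.3, -3.5]
opening: 0.0634
grip_force: 55.0
```

```bash
cat > tilt.py <<'E'
import sys
from h import *
th=[float(a) for a in sys.argv[1].split(",")]
psi=.478;C=np.array([.5755,.298]);u=np.array([np.cos(psi),np.sin(psi)]);lz=.095
R0=down(psi)
for t in th:
    c,s=np.cos(np.radians(t)),np.sin(np.radians(t))
    p=np.r_[C+u*(.02+.082*c-.0508*s),lz+.082*s+.0508*c]
    print(t,p.round(3),*rel(p,R0*R.from_euler("y",t,degrees=True)))
print(observe()["time"],observe()["qpos"])
E
python3 tilt.py 60,70,80,90,100
```

```text
60.0 [0.591 0.306 0.191] [-15.1   1.3  91.8] [-3.000e-02  6.017e+01  3.000e-02]
70.0 [0.576 0.298 0.189] [-31.8   1.2  93.8] [-3.000e-02  7.017e+01  2.000e-02]
80.0 [0.561 0.291 0.185] [-47.9   1.2  98.7] [-3.000e-02  8.017e+01  2.000e-02]
90.0 [0.548 0.284 0.177] [-62.9   1.2 106.3] [-4.000e-02  9.017e+01  2.000e-02]
100.0 [0.536 0.278 0.167] [-76.3   1.2 116.4] [-4.0000e-02  1.0017e+02  2.0000e-02]
7.65 [ 3.67183277e-01  6.47759933e-01  1.04096282e+00 -1.52187087e-04
  1.45588387e+00  1.45937960e+00]
```

>>> arm_command(series=[{"x":0,"y":0,"z":3,"rx":0,"ry":2,"rz":0},{"x":-1,"y":0,"z":9,"rx":0,"ry":6,"rz":0},{"x":-2,"y":0,"z":17,"rx":0,"ry":11,"rz":0},{"x":-4,"y":0,"z":25,"rx":0,"ry":16,"rz":0},{"x":-5,"y":0,"z":33,"rx":0,"ry":21,"rz":0},{"x":-6,"y":0,"z":41,"rx":0,"ry":26,"rz":0},{"x":-8,"y":1,"z":49,"rx":0,"ry":31,"rz":0},{"x":-9,"y":1,"z":57,"rx":0,"ry":36,"rz":0},{"x":-10,"y":1,"z":65,"rx":0,"ry":41,"rz":0},{"x":-11,"y":1,"z":72,"rx":0,"ry":46,"rz":0},{"x":-12,"y":1,"z":79,"rx":0,"ry":51,"rz":0},{"x":-14,"y":1,"z":86,"rx":0,"ry":56,"rz":0},{"x":-15,"y":1,"z":92,"rx":0,"ry":60,"rz":0},{"x":-15,"y":1,"z":92,"rx":0,"ry":60,"rz":0}])

```text
time: 9.05
tool_pos: [0.5876, 0.3242, 0.2121]
tool_rot: [-2.998, -0.829, 0.478]
contact_force: [0.2, 0.2, -3.5]
opening: 0.0637
grip_force: 55.0
```

```bash
python3 tilt.py 66,72,78,84,90,96; python3 - <<'E'
from h import *
for n in("side","top"):
    p=read_camera(n);im=p["pixels"]
    u=proj(p,[.58,.30,.1])[0].astype(int);c=im[u[1]-75:u[1]+75,u[0]-100:u[0]+100]
    cv2.imwrite(f"/tmp/{n}.png",cv2.resize(c,(400,300),interpolation=cv2.INTER_CUBIC))
cv2.imwrite("pics/t60.png",np.hstack([cv2.imread(f"/tmp/{n}.png") for n in("side","top")]))
E
```

```text
66.0 [0.582 0.301 0.191] [-26.6  17.9   0.3] [-8.17 18.47 -1.31]
72.0 [0.573 0.297 0.189] [-34.7  17.   -5.7] [-8.12 24.46 -1.74]
78.0 [0.564 0.292 0.186] [-43.4  16.3 -10.8] [-8.05 30.45 -2.18]
84.0 [0.556 0.288 0.182] [-52.5  15.7 -15. ] [-7.97 36.44 -2.61]
90.0 [0.548 0.284 0.177] [-62.1  15.2 -18.2] [-7.87 42.43 -3.04]
96.0 [0.541 0.28  0.171] [-71.9  14.9 -20.4] [-7.75 48.42 -3.47]
9.05 [ 0.2820957   0.47858055  1.83613151  1.47815153  0.28780076 -0.04127354]
```

View pics/t60.png

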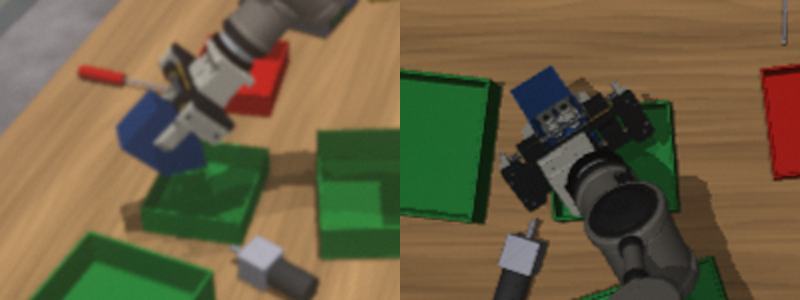

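The two crops show the scoop about 48° tipped over the small tray, with its couplings still inside. Joint 5 sits at its lower limit (0.288), so the wrist has to roll over to q4 ≈ π. I'll command the pose beyond that zone.

>>> arm_command(series=[{"x":-8,"y":5,"z":-2,"rx":-2,"ry":6,"rz":-0.5},{"x":-17,"y":9,"z":-3,"rx":-4,"ry":12,"rz":-1},{"x":-26,"y":13,"z":-4,"rx":-6,"ry":18,"rz":-1.4},{"x":-35,"y":17,"z":-6,"rx":-8,"ry":24,"rz":-1.7},{"x":-35,"y":17,"z":-6,"rx":-8,"ry":24,"rz":-1.7},{"x":-35,"y":17,"z":-6,"rx":-8,"ry":24,"rz":-1.7},{"x":-35,"y":17,"z":-6,"rx":-8,"ry":24,"rz":-1.7},{"x":-35,"y":17,"z":-6,"rx":-8,"ry":24,"rz":-1.7}])

```text
time: 9.95
tool_pos: [0.5717, 0.298, 0.1872]
tool_rot: [-3.124, -1.244, 0.467]
contact_force: [0.3, -0.3, -3.6]
opening: 0.0636
grip_force: 55.0
```

```bash
python3 tilt.py 72,80,90,100
```

```text
72.0 [0.573 0.297 0.189] [ 1.5  1.8 -0.1] [-0.4   0.72 -0.21]
80.0 [0.561 0.291 0.185] [ -6.5   1.7 -10.9] [-0.38  8.72 -0.24]
90.0 [0.548 0.284 0.177] [-18.5   1.7 -22.7] [-0.36 18.72 -0.27]
100.0 [0.536 0.278 0.167] [-32.3   1.7 -32.3] [-0.34 28.72 -0.31]
9.95 [ 0.2881723   0.61665018  2.12353885  2.89249989  0.85228486 -1.46289453]
```

>>> arm_command(series=[{"x":-1,"y":1,"z":-3,"rx":0,"ry":2,"rz":0},{"x":-3,"y":1,"z":-6,"rx":0,"ry":5,"rz":0},{"x":-6,"y":2,"z":-11,"rx":0,"ry":8.5,"rz":0},{"x":-10,"y":2,"z":-14,"rx":0,"ry":11.5,"rz":0},{"x":-14,"y":2,"z":-19,"rx":0,"ry":15,"rz":0},{"x":-18,"y":2,"z":-23,"rx":0,"ry":18.5,"rz":0},{"x":-18,"y":2,"z":-23,"rx":0,"ry":18.5,"rz":0},{"x":-18,"y":2,"z":-23,"rx":0,"ry":18.5,"rz":0},{"x":-25,"y":2,"z":-27,"rx":0,"ry":24,"rz":0},{"x":-32,"y":2,"z":-32,"rx":0,"ry":28.5,"rz":0},{"x":-32,"y":2,"z":-32,"rx":0,"ry":28.5,"rz":0},{"x":-32,"y":2,"z":-32,"rx":0,"ry":28.5,"rz":0},{"x":-32,"y":2,"z":-32,"rx":0,"ry":28.5,"rz":0}])

```text
time: 11.25
tool_pos: [0.5387, 0.2774, 0.1704]
tool_rot: [-0.011, -1.395, -2.649]
contact_force: [-0.1, 0.8, -1.7]
opening: 0.0635
grip_force: 55.0
```

```bash
python3 tilt.py 100,112; cat > see.py <<'E'
from h import *
import sys
out=[]
for n in("side","top"):
    p=read_camera(n);im=p["pixels"]
    for r in mark_of(p,"coupling0"): print(n,np.array(r["point"]).round(3),round(r["confidence"],2))
    u=proj(p,[.58,.30,.1])[0].astype(int);c=im[u[1]-75:u[1]+75,u[0]-100:u[0]+100]
    out.append(cv2.resize(c,(400,300),interpolation=cv2.INTER_CUBIC))
cv2.imwrite(f"pics/{sys.argv[1]}.png",np.hstack(out))
E
python3 see.py t100
```

```text
100.0 [0.536 0.278 0.167] [-3.  -1.3 -2.7] [-0.21 -0.08 -0.15]
112.0 [0.524 0.271 0.152] [-15.3  -1.4 -18.7] [-0.19 11.92 -0.17]
11.25 [ 0.25580333  0.98819088  2.22532729  2.91221923  1.81687291 -1.58543131]
side [0.572 0.278 0.018] 0.6
side [0.524 0.221 0.016] 0.55
side [0.566 0.324 0.021] 0.51
side [0.518 0.352 0.016] 0.4
top [0.571 0.278 0.017] 0.59
top [0.566 0.327 0.015] 0.47
top [0.525 0.219 0.017] 0.41
```

View pics/t100.png

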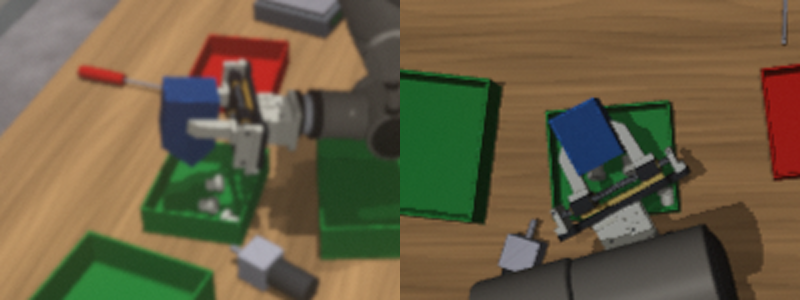

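Side view: all four couplings lie in the small tray (around (212,190) in the crop) and the scoop is empty. Four marks are inside the tray at z ≈ 17 mm. Next I'll lift the scoop and turn it upright.

>>> arm_command(series=[{"x":5,"y":0,"z":0,"rx":0,"ry":0,"rz":0},{"x":20,"y":0,"z":3,"rx":0,"ry":0,"rz":0},{"x":45,"y":0,"z":8,"rx":0,"ry":0,"rz":0},{"x":75,"y":0,"z":13,"rx":0,"ry":-3,"rz":0},{"x":105,"y":0,"z":18,"rx":0,"ry":-7,"rz":0},{"x":130,"y":0,"z":22,"rx":0,"ry":-12,"rz":0},{"x":145,"y":0,"z":25,"rx":0,"ry":-17,"rz":0},{"x":150,"y":0,"z":26,"rx":0,"ry":-20,"rz":0},{"x":150,"y":0,"z":26,"rx":0,"ry":-20,"rz":0}])

```text
time: 12.35
tool_pos: [0.5375, 0.2765, 0.3251]
tool_rot: [3.141, -1.403, 0.482]
contact_force: [-0.2, 0.1, -1.9]
opening: 0.0633
grip_force: 55.0
```

```bash
python3 -c "
from h import *
s=observe();print(s['time'],s['tool_pos'],s['qpos'])
for t in (50,30,15,0): print(t,*rel([.58,.28,.33],down(.478)*R.from_euler('y',t,degrees=True)))"; python3 see.py t80
```

```text
12.35 [0.53747901 0.2765289  0.32510681] [ 0.25444552  0.32701808  2.18923716  2.82726334  0.79847652 -1.38631645]
50 [11.4 16.6 37.9] [ -0.16 -30.39   0.08]
30 [11.4 16.6 37.9] [ -0.14 -50.39   0.11]
15 [11.4 16.6 37.9] [ -0.13 -65.39   0.13]
0 [11.4 16.6 37.9] [ -0.12 -80.39   0.15]
side [0.566 0.324 0.015] 0.59
side [0.518 0.354 0.017] 0.56
side [0.571 0.277 0.018] 0.39
side [0.527 0.221 0.016] 0.39
top [0.528 0.22  0.02 ] 0.53
top [0.568 0.33  0.014] 0.41
top [ 0.636 -0.019  0.003] 0.4
```

>>> arm_command(series=[{"x":1,"y":2,"z":4,"rx":0,"ry":-5,"rz":0},{"x":2,"y":4,"z":8,"rx":0,"ry":-11,"rz":0},{"x":3,"y":6,"z":12,"rx":0,"ry":-17,"rz":0},{"x":5,"y":8,"z":16,"rx":0,"ry":-23,"rz":0},{"x":6,"y":10,"z":21,"rx":0,"ry":-29,"rz":0},{"x":7,"y":12,"z":26,"rx":0,"ry":-35,"rz":0},{"x":8,"y":13,"z":30,"rx":0,"ry":-41,"rz":0},{"x":9,"y":14,"z":34,"rx":0,"ry":-47,"rz":0},{"x":10,"y":15,"z":36,"rx":0,"ry":-53,"rz":0},{"x":11,"y":16,"z":38,"rx":0,"ry":-59,"rz":0},{"x":11,"y":17,"z":38,"rx":0,"ry":-65,"rz":0},{"x":11,"y":17,"z":38,"rx":0,"ry":-71,"rz":0},{"x":11,"y":17,"z":38,"rx":0,"ry":-77,"rz":0},{"x":11,"y":17,"z":38,"rx":0,"ry":-80,"rz":0},{"x":11,"y":17,"z":38,"rx":0,"ry":-80.4,"rz":0},{"x":11,"y":17,"z":38,"rx":0,"ry":-80.4,"rz":0},{"x":11,"y":17,"z":38,"rx":0,"ry":-80.4,"rz":0},{"x":11,"y":17,"z":38,"rx":0,"ry":-80.4,"rz":0}])

```text
time: 14.35
tool_pos: [0.5807, 0.2801, 0.3214]
tool_rot: [-3.138, 0.015, 0.482]
contact_force: [0.3, 0.8, -2.5]
opening: 0.0641
grip_force: 55.0
```

```bash
python3 -c "
from h import *
s=observe();print(s['time'],s['tool_pos'],s['qpos'])
print(*rel([.587,-.31,.29],down(-.18)))
print(*rel([.587,-.31,.29],down(.1)))"
```

```text
14.35 [0.58072107 0.28014799 0.3214266 ] [3.30383679e-01 5.61560612e-01 1.09109337e+00 8.23825464e-04
 1.50432475e+00 1.41951630e+00]
[-267.3  526.    33.8] [ 0.11  0.89 37.91]
[-267.3  526.    33.8] [-1.000e-02  8.900e-01  2.186e+01]
```

>>> arm_command(series=[{"x":-5,"y":10,"z":1,"rx":0,"ry":0.9,"rz":1},{"x":-16,"y":32,"z":3,"rx":0,"ry":0.9,"rz":3},{"x":-33,"y":64,"z":5,"rx":0,"ry":0.9,"rz":5},{"x":-51,"y":100,"z":7,"rx":0,"ry":0.9,"rz":8},{"x":-69,"y":136,"z":9,"rx":0,"ry":0.9,"rz":10},{"x":-87,"y":172,"z":11,"rx":0,"ry":0.9,"rz":12.5},{"x":-106,"y":208,"z":13,"rx":0,"ry":0.9,"rz":15},{"x":-124,"y":244,"z":15,"rx":0,"ry":0.9,"rz":17.5},{"x":-142,"y":280,"z":18,"rx":0,"ry":0.9,"rz":20},{"x":-161,"y":316,"z":20,"rx":0,"ry":0.9,"rz":23},{"x":-179,"y":352,"z":22,"rx":0,"ry":0.9,"rz":25.5},{"x":-197,"y":388,"z":24,"rx":0,"ry":0.9,"rz":28},{"x":-215,"y":424,"z":26,"rx":0,"ry":0.9,"rz":30.5},{"x":-234,"y":460,"z":28,"rx":0,"ry":0.9,"rz":33},{"x":-250,"y":492,"z":30,"rx":0,"ry":0.9,"rz":35.5},{"x":-261,"y":513,"z":32,"rx":0,"ry":0.9,"rz":37},{"x":-266,"y":523,"z":33,"rx":0,"ry":0.9,"rz":37.8},{"x":-267,"y":526,"z":34,"rx":0,"ry":0.9,"rz":37.9},{"x":-267,"y":526,"z":34,"rx":0,"ry":0.9,"rz":37.9}])

```text
time: 16.25
tool_pos: [0.5867, -0.3095, 0.2916]
tool_rot: [-3.138, -0.008, -0.18]
contact_force: [-0.2, 1.8, -1.9]
opening: 0.0636
grip_force: 55.0
```

```bash
cat > see2.py <<'E'
from fit import *
import sys
s=observe();print(s["time"],s["tool_pos"],s["tool_rot"],s["contact_force"])
Rt=R.from_euler("xyz",s["tool_rot"]);X=np.array(SC)
W=Rt.apply(np.c_[X[:,0],-X[:,1],.1008-X[:,2]])+s["tool_pos"]
P=[[*(np.array([.587,-.3105])+np.array([[np.cos(-.18),-np.sin(-.18)],[np.sin(-.18),np.cos(-.18)]])@[a,b]),.055] for a in(-.075,.075) for b in(-.075,.075)]
out=[]
for n in("side","top","wrist"):
    p=read_camera(n);im=cv2.resize(p["pixels"],None,fx=4,fy=4,interpolation=cv2.INTER_CUBIC)
    for r in mark_of(p,"scoop")+mark_of(p,"scale_plate"): print(n,np.array(r["point"]).round(3),round(r["confidence"],2))
    if n=="wrist": out.append(cv2.resize(im,(266,200)));continue
    for Q,c in((W,(0,255,255)),(P,(0,0,255))):
        for k in proj(p,Q)*4+2: cv2.circle(im,tuple(int(a) for a in k),4,c,-1)
    u=(proj(p,[.587,-.31,.12])[0]*4).astype(int)
    out.append(im[u[1]-250:u[1]+250,u[0]-200:u[0]+200])
cv2.imwrite(f"pics/{sys.argv[1]}.png",np.hstack(out[:2]))
E
python3 see2.py s1
```

```text
16.25 [ 0.5867 -0.3095  0.2916] [-3.1378 -0.0079 -0.1801] [-0.1645  1.766  -1.8751]
side [ 0.587 -0.311  0.187] 0.79
side [ 0.588 -0.307  0.052] 0.81
side [ 0.418  0.441 -0.006] 0.64
top [ 0.588 -0.309  0.194] 0.66
top [ 0.592 -0.312  0.059] 0.77
wrist [ 0.584 -0.308  0.192] 0.98
```

View pics/s1.png

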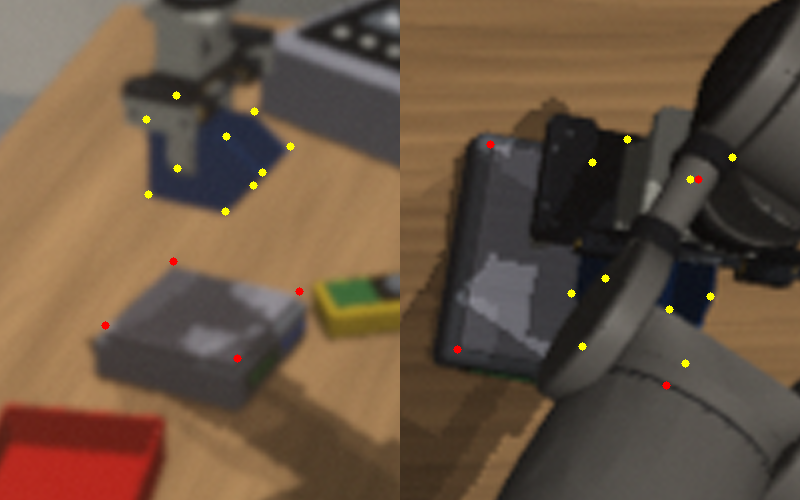

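Side and top crops: the scoop (yellow model corners) sits unslipped in the grip and upright, above the plate outlined in red, to within a few mm. I'll lower it to 12 mm above the plate and check.

```bash
python3 -c "
from h import *
print(*rel([.588,-.309,.168],down(-.18)))"
```

```text
[ -0.3  -0.7 124.5] [-0.14 -0.53 -0.  ]
```

>>> arm_command(series=[{"x":0,"y":0,"z":8,"rx":-0.1,"ry":-0.5,"rz":0},{"x":0,"y":0,"z":25,"rx":-0.1,"ry":-0.5,"rz":0},{"x":0,"y":0,"z":48,"rx":-0.1,"ry":-0.5,"rz":0},{"x":0,"y":0,"z":72,"rx":-0.1,"ry":-0.5,"rz":0},{"x":0,"y":0,"z":95,"rx":-0.1,"ry":-0.5,"rz":0},{"x":0,"y":0,"z":112,"rx":-0.1,"ry":-0.5,"rz":0},{"x":0,"y":0,"z":121,"rx":-0.1,"ry":-0.5,"rz":0},{"x":0,"y":0,"z":124,"rx":-0.1,"ry":-0.5,"rz":0},{"x":0,"y":0,"z":124,"rx":-0.1,"ry":-0.5,"rz":0},{"x":0,"y":0,"z":124,"rx":-0.1,"ry":-0.5,"rz":0}])

```text
time: 17.7
tool_pos: [0.5885, -0.3104, 0.1693]
tool_rot: [-3.142, -0.002, -0.181]
contact_force: [-1.1, 0.3, -2.8]
opening: 0.0638
grip_force: 55.0
```

>>> arm_command(series=[{"x":0,"y":0,"z":1.5,"rx":0,"ry":0,"rz":0},{"x":0,"y":0,"z":3,"rx":0,"ry":0,"rz":0},{"x":0,"y":0,"z":4.5,"rx":0,"ry":0,"rz":0},{"x":0,"y":0,"z":6,"rx":0,"ry":0,"rz":0},{"x":0,"y":0,"z":7,"rx":0,"ry":0,"rz":0},{"x":0,"y":0,"z":8,"rx":0,"ry":0,"rz":0},{"x":0,"y":0,"z":9,"rx":0,"ry":0,"rz":0},{"x":0,"y":0,"z":9,"rx":0,"ry":0,"rz":0}])

```text
time: 18.5
tool_pos: [0.588, -0.3101, 0.1591]
tool_rot: [-3.141, 0.0, -0.181]
contact_force: [-1.1, 0.1, -1.9]
opening: 0.0638
grip_force: 55.0
```

>>> arm_command(series=[{"x":0,"y":0,"z":0.5,"rx":0,"ry":0,"rz":0},{"x":0,"y":0,"z":1,"rx":0,"ry":0,"rz":0},{"x":0,"y":0,"z":1.5,"rx":0,"ry":0,"rz":0},{"x":0,"y":0,"z":2,"rx":0,"ry":0,"rz":0},{"x":0,"y":0,"z":2,"rx":0,"ry":0,"rz":0}])

```text
time: 19.0
tool_pos: [0.588, -0.3101, 0.1572]
tool_rot: [-3.141, -0.0, -0.181]
contact_force: [-0.2, -0.2, -2.6]
opening: 0.0638
grip_force: 55.0
```

>>> arm_command(series=[{"x":0,"y":0,"z":0.4,"rx":0,"ry":0,"rz":0},{"x":0,"y":0,"z":0.8,"rx":0,"ry":0,"rz":0},{"x":0,"y":0,"z":1,"rx":0,"ry":0,"rz":0},{"x":0,"y":0,"z":1,"rx":0,"ry":0,"rz":0}])

```text
time: 19.4
tool_pos: [0.588, -0.3102, 0.1562]
tool_rot: [-3.141, -0.0, -0.181]
contact_force: [0.6, -0.1, -1.5]
opening: 0.0638
grip_force: 55.0
```

>>> arm_command(series=[{"x":0,"y":0,"z":0.4,"rx":0,"ry":0,"rz":0},{"x":0,"y":0,"z":0.8,"rx":0,"ry":0,"rz":0},{"x":0,"y":0,"z":0.8,"rx":0,"ry":0,"rz":0}])

```text
time: 19.7
tool_pos: [0.588, -0.3102, 0.1557]
tool_rot: [-3.141, -0.0, -0.181]
contact_force: [0.3, 1.7, 0.3]
opening: 0.0631
grip_force: 55.0
```

>>> arm_command(series=[{"x":0,"y":0,"z":0.4,"rx":0,"ry":0,"rz":0},{"x":0,"y":0,"z":0.4,"rx":0,"ry":0,"rz":0}])

```text
time: 19.9
tool_pos: [0.5881, -0.3102, 0.1557]
tool_rot: [-3.141, -0.001, -0.181]
contact_force: [-2.4, 1.1, 4.2]
opening: 0.0635
grip_force: 55.0
```

In contact at about 5 N, so I'll release: a soft squeeze first, then open.

>>> arm_command(series=[{"x":0,"y":0,"z":0,"rx":0,"ry":0,"rz":0},{"x":0,"y":0,"z":0,"rx":0,"ry":0,"rz":0},{"x":0,"y":0,"z":0,"rx":0,"ry":0,"rz":0}], squeeze=5)

```text
time: 20.2
tool_pos: [0.5881, -0.3102, 0.1557]
tool_rot: [-3.141, -0.001, -0.181]
contact_force: [-3.6, 2.0, 5.2]
opening: 0.0638
grip_force: 5.0
```

>>> arm_command(series=[{"x":0,"y":0,"z":0,"rx":0,"ry":0,"rz":0},{"x":0,"y":0,"z":0,"rx":0,"ry":0,"rz":0},{"x":0,"y":0,"z":0,"rx":0,"ry":0,"rz":0},{"x":0,"y":0,"z":0,"rx":0,"ry":0,"rz":0},{"x":0,"y":0,"z":0,"rx":0,"ry":0,"rz":0},{"x":0,"y":0,"z":0,"rx":0,"ry":0,"rz":0}], hand=90)

```text
time: 20.8
tool_pos: [0.5881, -0.3102, 0.155]
tool_rot: [-3.141, -0.0, -0.181]
contact_force: [0.1, -1.0, 0.4]
opening: 0.0901
grip_force: 0.0
```

>>> arm_command(series=[{"x":0,"y":0,"z":-3,"rx":0,"ry":0,"rz":0},{"x":0,"y":0,"z":-12,"rx":0,"ry":0,"rz":0},{"x":0,"y":0,"z":-30,"rx":0,"ry":0,"rz":0},{"x":0,"y":0,"z":-55,"rx":0,"ry":0,"rz":0},{"x":0,"y":0,"z":-85,"rx":0,"ry":0,"rz":0},{"x":0,"y":0,"z":-115,"rx":0,"ry":0,"rz":0},{"x":-15,"y":0,"z":-140,"rx":0,"ry":0,"rz":0},{"x":-40,"y":0,"z":-150,"rx":0,"ry":0,"rz":0},{"x":-75,"y":0,"z":-150,"rx":0,"ry":0,"rz":0},{"x":-105,"y":0,"z":-150,"rx":0,"ry":0,"rz":0},{"x":-120,"y":0,"z":-150,"rx":0,"ry":0,"rz":0},{"x":-120,"y":0,"z":-150,"rx":0,"ry":0,"rz":0}])

```text
time: 22.0
tool_pos: [0.4686, -0.2885, 0.3066]
tool_rot: [-3.142, -0.001, -0.182]
contact_force: [-0.5, 1.4, -0.4]
opening: 0.0902
grip_force: 0.0
```

```bash
python3 - <<'E'
from fit import *
o=[]
for n in("side","wrist","top"):
    p=read_camera(n)
    for q in("scoop","scale_plate","coupling0","motor","multimeter"):
        for r in mark_of(p,q): print(n,q,np.array(r["point"]).round(3),round(r["confidence"],2))
    o.append(p["pixels"])
a=cv2.resize(o[0][120:330,180:390],(400,400),interpolation=cv2.INTER_CUBIC);b=cv2.resize(o[1],(400,300));b=np.vstack([b,np.zeros((100,400,3),np.uint8)])
cv2.imwrite("pics/end.png",np.hstack([a,b]))
E
```

```text
side scoop [ 0.588 -0.311  0.054] 0.71
side scoop [ 0.589 -0.304 -0.   ] 0.27
side scale_plate [ 0.59  -0.308  0.054] 0.86
side scale_plate [ 0.587 -0.311  0.054] 0.67
side coupling0 [0.519 0.352 0.018] 0.62
side coupling0 [0.525 0.221 0.016] 0.51
side coupling0 [0.571 0.279 0.018] 0.49
side coupling0 [0.566 0.326 0.015] 0.49
side motor [ 0.419  0.44  -0.004] 0.66
side multimeter [ 0.418 -0.439  0.003] 0.9
wrist multimeter [ 0.424 -0.445  0.003] 0.6
top scoop [ 0.586 -0.31   0.055] 0.6
top scale_plate [ 0.591 -0.31   0.06 ] 0.97
top coupling0 [0.519 0.347 0.012] 0.63
top coupling0 [0.527 0.218 0.018] 0.51
top coupling0 [0.575 0.275 0.018] 0.49
top motor [ 0.417  0.436 -0.001] 0.59
top multimeter [ 0.421 -0.442 -0.002] 0.61
```

View pics/end.png

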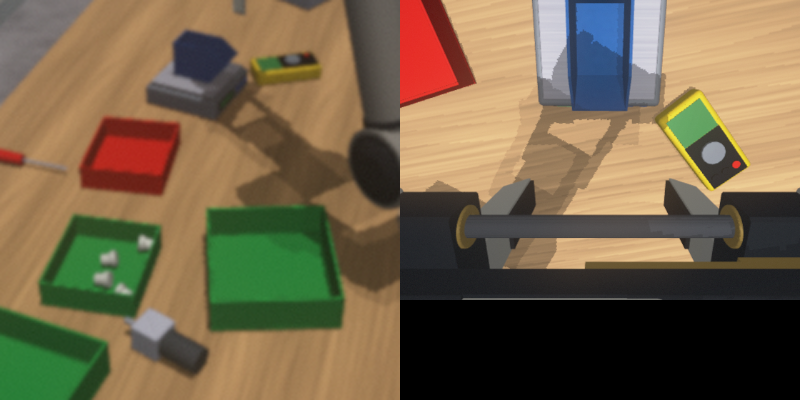

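The left crop shows the four couplings in the small green tray, around (110,265), and the scoop upright on the scale at (205,55). On the right, the wrist view shows it empty and centred. Handing in.

```bash
python3 -c "
from cell import *
print(hand_in())"
```

```text
the job is handed in; nothing more can be done
None
```

I handed the job in: all four couplings are in the small green tray, and the empty scoop stands upright and released within about 5 mm of the centre of the scale's plate. The multimeter and motor measured in place; `hand_in()` returned no verdict.

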